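# Fit the humidifier's filter cartridge

## Task

The bench humidifier stands open, waiting for its new water filter, which is standing on the bench beside it. Lower the filter into the socket with its lugs through the two slots, push it down against the spring and turn it a quarter turn clockwise (seen from above), then let it come up so that it clicks home and is locked. Let go of it, then swing the hood shut, and leave the other things on the bench where they are.

Things in the scene. Friction and masses are not known exactly. Their poses are not given: they have to be found in the camera images.
- cartridge: New filter cartridge, loose, upright on the bench: white plastic cylinder 52 mm in diameter, 104 mm high (lowest 7 mm tapered to a 42 mm foot), with a flat upright grip wing on top, 50 mm long, 12 mm thick, to 136 mm over all; 0.25 to 0.43 kg. Origin: centre of its underside; z up its axis, x along the wing. A half turn about z changes nothing.
- cartridge_grip (a point): Place to grip the wing across its 12 mm thickness (closing along the cartridge's y): on the axis, 126 mm above the foot. The wing spans 104 to 136 mm above the foot, so fingertips must stop less than 22 mm below this point.
- cartridge_lugs (a point): Midpoint between the two lugs on the cartridge's sides, on its axis 84 mm above the foot. The lugs point along the cartridge's +x and -x, under the ends of the wing: 12 mm wide, 8 mm tall (80 to 88 mm above the foot), outer ends 36 mm from the axis.
- humidifier: Bench humidifier, fixed: a low white box, deck 120 mm above the bench, from -85 to +150 mm in its x and -85 to +85 mm in its y. Origin: on the bench under the socket's axis; z up, x towards the end with the mist outlet. Only the hood stands higher than 138 mm. The hood is hinged along the -y edge.
- socket_entry (a point): Centre of the top of the round grey socket collar, 100 mm across, 134 mm above the bench. Bore 57 mm in diameter. Its x axis points along the two entry slots for the lugs, at +x and -x: 19 mm wide, reaching 39 mm from the axis. The cartridge goes in straight down with its x along this x (or opposite).
- spring_plate (a joint): Travel (m) of the sprung plate in the bore, 0 at rest. It meets the cartridge's foot 49 mm above the bench with 6 N, and adds 0.3 N per mm. To turn, the foot must be pushed below 33 mm above the bench (lugs under the ledge, travel over 0.016); the push ends at 26 mm (0.023). Aim for 29 mm (0.020, 12 N less the cartridge's weight).
- socket_home (a point): Centre of the cartridge's foot when locked, 39 mm above the bench, on the socket's axis. Its x axis is the wing's direction (either way) when locked: 85 degrees clockwise, seen from above, of the slots; two small ribs on the collar mark it. It turns only that way and meets a hard stop 5 degrees later, so a 90 degree turn just touches the stop.
- socket_top (a point): Same point as socket_entry. At the locked direction the ledge's underside has notches 6 mm deep; with the downward push taken away the lugs spring up into them: foot 39 mm, wing's top 175 mm above the bench. If let go of in the slots, unturned, the cartridge sits 10 mm too high; turned too little, it stays 6 mm too low.
- hood (a joint): Angle of the hood (rad): 0 shut, level over the socket; 1.75 open, standing just past vertical at the -y side, where it stays by its weight. A grey plastic box without a bottom, 128 mm along the hinge, 144 mm from hinge to free edge, 66 mm deep, 4 mm thick, 0.22 kg. Swung towards the socket to below about 0.9 rad it falls shut slowly by itself.
- hood_hinge (a point): Middle of the hood's hinge line, 80 mm to the -y side of the socket's axis, 121 mm above the bench. x runs along the hinge (the humidifier's x). The frame swings with the hood: y from hinge to free edge, z to the hood's outer flat face, at z = 66 mm. With the hood open that face looks away from the socket.
- hood_tab (a point): Middle of the tab at the hood's free edge (50 mm wide, 22 mm long, 6 mm thick, in line with the outer flat face), 156 mm from the hinge in the hood's y and 63 mm in its z. With the hood open the tab stands on top, this point about 263 mm above the bench, its end 274 mm; on the way over its end rises to 301 mm.
- mould: Bystander: wooden cigar mould with cigars in its grooves, 110 x 220 x 34 mm, origin under its centre. Leave it.
- bottle: Bystander: clear water bottle, 64 mm in diameter, 190 mm tall, origin under its centre. Leave it.
- bowl: Bystander: orange plastic bowl, 116 mm across, 55 mm tall, origin under its centre. Leave it.
- chaveta: Bystander: flat oval steel cutting blade, 130 x 68 x 4 mm, lying on the bench, origin under its centre. Leave it.
There are look-alikes about, which are no part of the job. Leave any blue or turquoise look-alike of the cartridge alone.

How it is judged:
On the way, in this order (a step that is already met when the one before it is completed fails the run):
1. cartridge locked home and let go of, hood still open (horizontal distance between cartridge and socket_home below 0.005 m and z of cartridge in the frame of socket_home between -0.0025 and 0.003 m and angle between the x axis of cartridge and the x axis of socket_home, either way round below 0.15 rad and contact force between the fingers and cartridge below 0.2 N and value of joint hood above 0.9 rad), for 0.2 s.
2. the hood is swung shut (value of joint hood below 0.04 rad), for 0.2 s.
At the end, for the whole second after the job is handed in: The cartridge stands locked in the socket: upright within 0.1 rad, its axis within 5 mm of the socket's, its foot at the home height (-2.5 to +3 mm), its wing within 0.15 rad of the locked direction, at rest; the hood is shut (below 0.04 rad) (horizontal distance between cartridge and socket_home below 0.005 m and z of cartridge in the frame of socket_home between -0.0025 and 0.003 m and angle between the x axis of cartridge and the x axis of socket_home, either way round below 0.15 rad and angle between cartridge's own z axis and vertical below 0.1 rad and linear speed of cartridge below 0.02 m/s and value of joint hood below 0.04 rad); the robot touches nothing.
It fails at once if the cigar mould, the bottle, the bowl or the blade is moved by more than 30 mm, or the bottle is knocked over (distance of any of mould, bottle, bowl, chaveta from where it was at the start of the episode above 0.03 m or angle between bottle's own z axis and vertical above 0.5 rad).
It also fails if it takes over 56 s, if anything falls off the work surface, if the arm or the gripper's body presses on something with over 40 N, if the wrist force passes 120 N, or if a joint passes its speed limit or range.

## Robot

A 7-joint arm with a two-finger parallel gripper is mounted at the origin on the work surface. World frame = base frame: x ahead of the robot, y to its left, z up, the work surface at z = 0. Lengths are in m, angles in rad, forces in N, time in s.
With the tool pointing down it reaches from about 0.4 to 0.85 m from the base axis. Payload 6.9 kg.
Tool frame: the origin (TCP) lies midway between the tips of the shut fingers; the grasp point (between the pads) lies behind it (ctrl.pinch_z is the z of the grasp point in the tool frame, in m); z points along the fingers, y is the line along which they close (so a half turn about z gives the same grasp; the last joint's range is limited). The gripper opens to 85 mm and grips with 20 to 120 N. Pads are 22 mm wide; open, the fingers measure 114 mm over their backs; the gripper's body (76 mm by 85 mm) begins 54 mm behind the grasp point. The pads swing forward as they close: fully open they stand 13 mm farther back than shut.
Start: joints at [-1.196, 0.507, -0.238, 1.5, 0.126, 1.149, -0.155], TCP at [0.166, 0.603, 0.231] pointing down, gripper open.
Joint ranges: [-3.08, 3.08], [-0.24, 2.05], [-1.43, 1.35], [0, 2.5], [-1.52, 4.66], [0.17, 1.96], [-2.89, 2.89]. Speed limits (rad/s): [2.39, 2.39, 3.14, 3.14, 3.14, 3.14, 3.14].

## Interface

Orientations are given as a unit quaternion [w, x, y, z].
In Python, from station import ctrl, get_state, vision, ticket, models gives the robot as it stands. Calls block until the motion is done:
- ctrl.movep(position, orientation): joint-space move of the TCP to a pose.
- ctrl.movel(position, frame=None, max_speed=0.15): straight line of the TCP; frame=None keeps the orientation; max_speed is the mean speed in m/s.
- ctrl.set_joints(angles): joint-space move.
- ctrl.ungrasp() and ctrl.close_gripper(force=None): open the fingers fully, or close them until they stop; force is the grip in N (None keeps the last).
- ctrl.pause(seconds).
- ctrl.ik(position, orientation): joint angles nearest the present ones, or None.
- get_state(): the state.
- vision.grab_frame(name): name is "side" or "top"; returns (picture, depth): 384x512x3 uint8, blue, green, red; 384x512 float32, m along the optical axis (not along the pixel's ray), 0 where there is no reading.
- vision.camera_info(name): a dict with "mtx" (3x3 intrinsics, pixels), "R" (3x3) and "t" (3): a world point X has camera coordinates R X + t. Camera axes: x right, y down, z forward; pixel columns grow to the right and rows downward; lengths in m; the calibration is good to about 2 mm. A picture is of the moment at which its call begins. camera_info takes no time and is no camera call.
A pose or a line that the arm cannot do raises ctrl.Unreachable and nothing moves.
- ticket.close_job(): hands the job in; it is judged then, once.
Trained networks look in the newest picture that a camera, given by its name, has taken for a name from the list of things; names that differ only in an ending like _2 or _b are one class to them, and where a whole thing is asked for, a point or a joint stands for the part that bears it (a point fixed in the world has none). Each returns a list of dicts, best first, with "p" (0 to 1); they miss things now and then, are a little off and sometimes report something else, mostly with a low value. They report only what shows in the picture. A call takes as long as a camera call. They do not tell look-alikes from the thing itself.
- models.recognise(camera, target): "point" ([column, row] in pixels, amid what is visible of it).
- models.masks_of(camera, target): "mask" (384x512 bool, what is visible of it) and "point" ([column, row] in pixels, amid what is visible of it).
The state is a dict: "time": time; "qpos": joint angles; "qd": joint speeds; "tau": joint torques, N m; "tcp_pos": TCP position; "eef_rot": TCP orientation; "contact_force": force on the tool from outside, world axes, zero at the start; "wrist_torque": the same for the moment, N m; "width": finger opening in m; "gripper_force": force on a finger pad.
Only numpy, scipy, OpenCV 4.12 (cv2) and the standard library are available. Lean on these libraries where they do the work, as an engineer would, in place of code of your own. Each camera call takes 0.05 s, during which the arm holds its last target. There are 200 camera calls.

## Working session

There is one attempt and no reset: what is moved stays moved. The work goes in short steps, each a Python script; the robot and the scene stay as the last script left them, time stands still between calls to the robot, and variables do not carry over. Pictures are saved under pics/ and viewed, at most 10 in all, crops included, and the job is handed in when it is done.

```bash
ls; mkdir -p pics; python3 - <<'E'
from station import ctrl,get_state,vision,models
import cv2,numpy as np
for c in("side","top"):
    im,d=vision.grab_frame(c); cv2.imwrite(f"pics/{c}0.png",im); np.savez(f"{c}0.npz",im=im,d=d)
    i=vision.camera_info(c); K,R,t=i["mtx"],np.array(i["R"]),np.array(i["t"]); print(c,K,-R.T@t,R[2])
    for n in("cartridge","humidifier","hood_tab","socket_entry","hood"):
        try:
            for r in models.masks_of(c,n)[:4]:
                m=r["mask"]&(d>0); v,u=np.nonzero(m); z=d[m]
                P=(np.c_[(u-K[0][2])/K[0][0]*z,(v-K[1][2])/K[1][1]*z,z]-t)@R
                print(c,n,round(r["p"],2),np.round(r["point"]),m.sum(),P.min(0).round(3),np.median(P,0).round(3),P.max(0).round(3),im[m].mean(0).round())
        except Exception as e: print(c,n,repr(e))
print(get_state(),ctrl.pinch_z)
E
```

```text
pics
side [[473.16391791   0.         247.55881353]
 [  0.         473.16391791 194.07875811]
 [  0.           0.           1.        ]] [ 1.36102823 -0.74813142  1.07763231] [-0.57014705  0.51419687 -0.64072921]
side cartridge 0.83 [296. 162.] 488 [ 0.359  0.265 -0.007] [0.474 0.282 0.078] [0.495 0.435 0.135] [159. 169. 173.]
side cartridge 0.73 [274. 183.] 492 [ 0.382  0.16  -0.008] [0.489 0.177 0.079] [0.506 0.244 0.138] [127. 135.  79.]
side cartridge 0.71 [298. 133.] 409 [ 0.184  0.304 -0.009] [0.364 0.42  0.083] [0.476 0.626 0.137] [126. 134.  84.]
side cartridge 0.64 [316. 152.] 484 [ 0.357  0.366 -0.009] [0.483 0.388 0.08 ] [0.503 0.539 0.136] [135.  83.  66.]
side humidifier 0.89 [219. 225.] 6411 [ 0.155 -0.277 -0.008] [ 0.574 -0.16   0.119] [0.659 0.076 0.273] [156. 164. 166.]
side hood_tab 0.94 [185. 215.] 2295 [ 0.271 -0.277 -0.006] [ 0.547 -0.242  0.223] [ 0.587 -0.022  0.273] [113. 118. 121.]
side socket_entry 0.67 [218. 226.] 6286 [ 0.172 -0.277 -0.005] [ 0.574 -0.16   0.119] [0.659 0.008 0.273] [157. 164. 166.]
side hood 0.7 [186. 212.] 2272 [ 0.271 -0.277 -0.006] [ 0
[... 1365 characters left out ...]
.50749434, -0.23758118,  1.50018207,  0.12569741,
        1.14890605, -0.15478718]), 'qd': array([-2.71307928e-04, -3.00894805e-05,  1.01869406e-03, -1.70438884e-03,
       -1.69844374e-05, -6.83367847e-04,  1.69539784e-03]), 'tau': array([ 1.27813437e-04, -6.20037031e+01, -2.18349852e+00, -2.49861681e+01,
        1.39352144e-02,  2.33929990e-03, -1.07779104e-05]), 'tcp_pos': array([0.16601613, 0.60254373, 0.23128403]), 'eef_rot': array([-2.51231752e-06,  1.34010183e-01,  9.90979955e-01, -6.39258163e-06]), 'contact_force': array([-0.47456523,  0.0544262 , -0.10528528]), 'wrist_torque': array([-0.02030923,  0.00269805,  0.03903467]), 'gripper_force': 0.0, 'width': 0.08524534600250408} -0.0187
```

```bash
cat > h.py <<'E'
import numpy as np,cv2
from station import vision
def cloud(c,im=None,d=None):
    i=vision.camera_info(c);K,R,t=np.array(i["mtx"]),np.array(i["R"]),np.array(i["t"])
    v,u=np.mgrid[:384,:512];
    return (np.dstack([(u-K[0,2])/K[0,0]*d,(v-K[1,2])/K[1,1]*d,d])-t)@R
def proj(c,X):
    i=vision.camera_info(c);p=(np.atleast_2d(X)@np.array(i["R"]).T+i["t"])@np.array(i["mtx"]).T
    return p[:,:2]/p[:,2:]
def fit(P):
    c,s,a=cv2.minAreaRect(P[:,:2].astype(np.float32)*1000); return np.round(c,1),np.round(s,1),round(a,1)
E
python3 - <<'E'
import numpy as np,cv2
from h import *
for c in("side","top"):
    f=np.load(c+"0.npz");im,d=f["im"],f["d"];P=cloud(c,im,d)
    ok=d>0
    m=ok&(abs(P[...,0]-.465)<.06)&(abs(P[...,1]-.285)<.06)&(P[...,2]>.122)&(P[...,2]<.15)
    Q=P[m];print(c,"wing",m.sum(),Q.mean(0),fit(Q))
    m=ok&(P[...,2]>.112)&(P[...,2]<.126)&(P[...,0]>.35)&(P[...,0]<.75)&(P[...,1]>-.35)&(P[...,1]<.05)
    Q=P[m];print(c,"deck",m.sum(),fit(Q))
    m=ok&(P[...,2]>.129)&(P[...,2]<.141)&(P[...,0]>.35)&(P[...,0]<.75)&(P[...,1]>-.35)&(P[...,1]<.05)
    Q=P[m];print(c,"collar",m.sum(),Q.mean(0),fit(Q))
s=cv2.imread("pics/side0.png");t=cv2.imread("pics/top0.png")
cv2.imwrite("pics/side0b.png",cv2.resize(s[90:360,120:420],(800,720))[:600])
cv2.imwrite("pics/top0b.png",cv2.resize(t[110:310,110:370],None,fx=3,fy=3,interpolation=2))
E
```

```text
side wing 53 [0.46567017 0.29438334 0.12944439] (array([465.1, 295.6]), array([48.5, 15.9]), 61.1)
side deck 1884 (array([ 534.6, -125.3]), array([238.2, 239.2]), 9.1)
side collar 547 [ 0.5448415  -0.10750761  0.13304875] (array([ 541. , -139.1]), array([186. , 230.4]), 2.6)
top wing 57 [0.4619682  0.29478982 0.13386214] (array([462.5, 295.9]), array([48.6, 11.7]), 61.0)
top deck 2603 (array([ 533.6, -124.7]), array([236.7, 228.7]), 8.2)
top collar 587 [ 0.52537424 -0.09203903  0.13468041] (array([ 533.5, -121.1]), array([227.2, 204.9]), 16.7)
```

View pics/side0b.png

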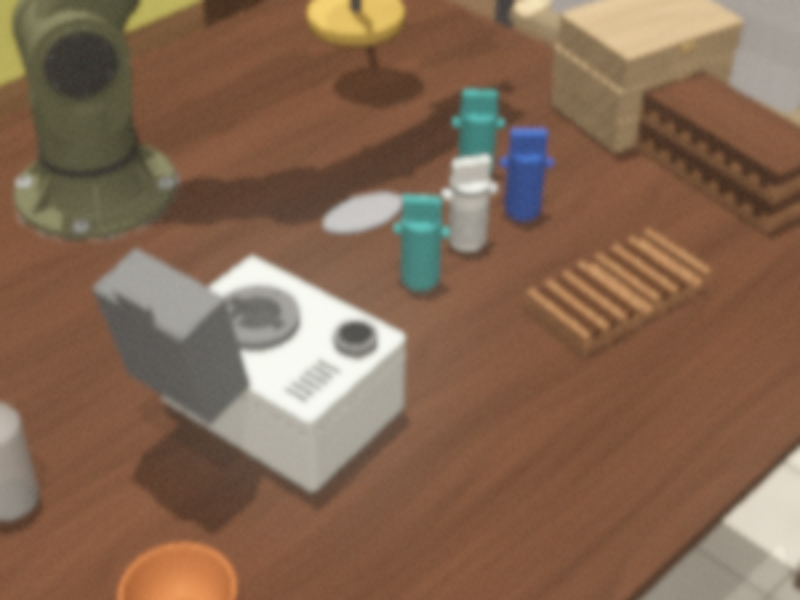

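View pics/top0b.png

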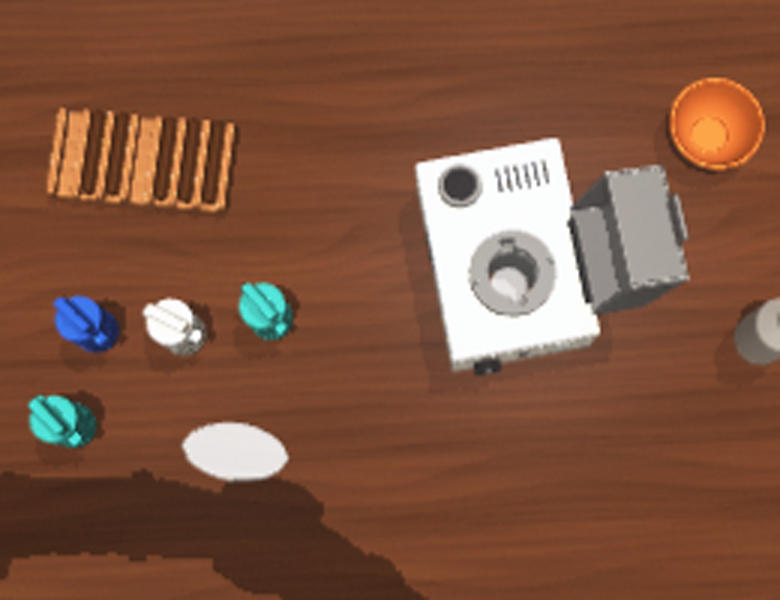

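```bash
cat >> h.py <<'E'
def ortho(c,im,z,cx,cy,r=.075,n=390):
    # world patch; image right=-y, up=+x
    W=np.float32([[cx+r,cy+r,z],[cx+r,cy-r,z],[cx-r,cy-r,z],[cx-r,cy+r,z]])
    H=cv2.getPerspectiveTransform(proj(c,W).astype(np.float32),np.float32([[0,0],[n,0],[n,n],[0,n]]))
    return cv2.warpPerspective(im,H,(n,n),flags=cv2.INTER_CUBIC)
E
python3 - <<'E'
from h import *
o=[]
for c in("side","top"):
    f=np.load(c+"0.npz");im,d=f["im"],f["d"];P=cloud(c,im,d);g=im.min(2)
    m=(d>0)&(P[...,2]>.113)&(P[...,2]<.127)&(g>(185 if c=="top" else 165))&(abs(P[...,0]-.53)<.17)&(abs(P[...,1]+.12)<.15)
    print(c,fit(P[m]),m.sum())
    m=(d>0)&(abs(P[...,2]-.134)<.005)&(np.hypot(P[...,0]-.515,P[...,1]+.115)<.065)&(g<(185 if c=="top" else 165))
    print(c,"collar",m.sum(),cv2.minEnclosingCircle(P[m][:,:2].astype(np.float32)*1000),cv2.fitEllipse(cv2.convexHull(P[m][:,:2].astype(np.float32)*1000)))
    a=ortho(c,im,.134,.515,-.115);o.append(a)
    gg=cv2.GaussianBlur(cv2.cvtColor(a,cv2.COLOR_BGR2GRAY),(5,5),0)
    h=cv2.HoughCircles(gg,cv2.HOUGH_GRADIENT,1,100,param1=60,param2=15,minRadius=122,maxRadius=138)
    if h is not None: print([(.515+.075-y/2600,-.115+.075-x/2600,r/2600) for x,y,r in h[0][:2]])
cv2.imwrite("pics/ortho.png",np.hstack(o))
E
```

```text
side (array([529.4, -96. ]), array([239.7, 175. ]), 7.4) 1649
side collar 217 ((500.703369140625, -101.07482147216797), 48.78950500488281) ((502.8908386230469, -99.92430114746094), (82.97425842285156, 96.91249084472656), 69.59774017333984)
top (array([529. , -95.8]), array([236.3, 169.9]), 7.8) 2129
top collar 277 ((505.1929931640625, -114.39616394042969), 61.639404296875) ((498.44732666015625, -114.73677062988281), (90.64607238769531, 124.17890167236328), 177.31422424316406)
[(np.float32(0.4951923), np.float32(-0.09903846), np.float32(0.05026923))]
```

View pics/ortho.png

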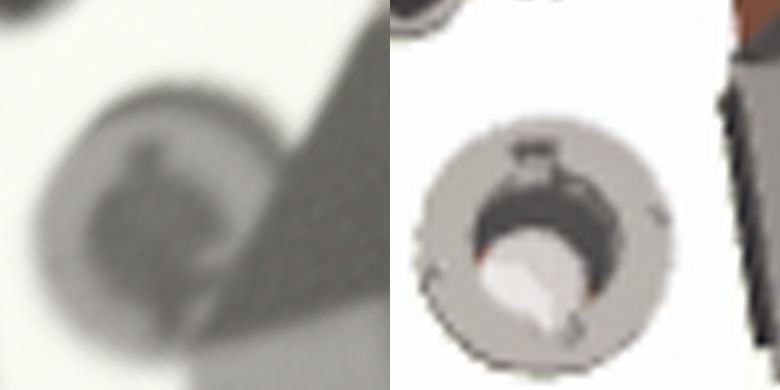

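```bash
cat >> h.py <<'E'
def q(deg):
    a=np.radians(deg)/2; return [0,float(np.cos(a)),float(np.sin(a)),0]
E
python3 - <<'E'
from h import *
from station import ctrl
f=np.load("top0.npz");im,d=f["im"],f["d"]
a=ortho("top",im,.120,.529,-.096,.15,900); w=(a.min(2)>185).astype(np.uint8)
# left (+y) edge and bottom (-x) edge
L=[(np.argmax(w[r]>0),r) for r in range(150,750)]; L=np.array(L)
k=np.polyfit(L[:,1],L[:,0],1);res=L[:,0]-np.polyval(k,L[:,1]);L=L[abs(res)<8];k=np.polyfit(L[:,1],L[:,0],1)
print("left edge yaw",np.degrees(np.arctan(k[0])),len(L))
B=np.array([(c,np.argmax(w[:,c]>0)) for c in range(150,550)]);k=np.polyfit(B[:,0],B[:,1],1);res=B[:,1]-np.polyval(k,B[:,0]);B=B[abs(res)<8];k=np.polyfit(B[:,0],B[:,1],1)
print("top edge",np.degrees(np.arctan(k[0])),len(B))
b=ortho("top",im,.134,.4955,-.0995,.06,600);cv2.imwrite("pics/collar.png",b)
for y in(61,241,-119):
    print(y,np.round(ctrl.ik([.464,.296,.109],q(y)),2))
for y in(9.5,189.5,-80.5,99.5):
    print(y,ctrl.ik([.4955,-.0995,.2],q(y)),ctrl.ik([.4955,-.0995,.135],q(y)))
E
```

```text
left edge yaw 7.88492027113047 600
top edge -8.161222409635497 399
61 [-0.77  0.53  0.23  1.87 -0.17  0.76 -0.95]
241 [-0.29  0.56 -0.5   1.86  0.35  0.82  1.67]
-119 [-0.29  0.56 -0.5   1.86  0.35  0.82  1.67]
9.5 [-0.34162853  0.4285995   0.71605841  1.86530303 -0.33669907  0.97152587
 -0.88221178] [-0.32219523  0.52054861  0.71165174  1.95323278 -0.45476591  0.83229083
 -0.76687081]
189.5 [ 1.95893025e-03  3.56568093e-01  2.04896037e-01  1.86133092e+00
 -8.85531633e-02  9.32433126e-01  1.98375161e+00] [ 0.0962907   0.43011719  0.07611119  1.94823357 -0.04580491  0.76486392
  1.93515352]
-80.5 [-0.55867069  0.58765123  1.15261753  1.86735259 -0.60662217  1.09446587
 -2.14606856] [-0.53064121  0.70071696  1.15152144  1.95528544 -0.76771904  1.01216369
 -1.99063238]
99.5 [-0.17414456  0.38080106  0.45680651  1.86344539 -0.20393925  0.9432029
  0.54056831] [-0.1287763   0.45787537  0.40382566  1.9510228  -0.24935962  0.78078928
  0.5820169 ]
```

View pics/collar.png

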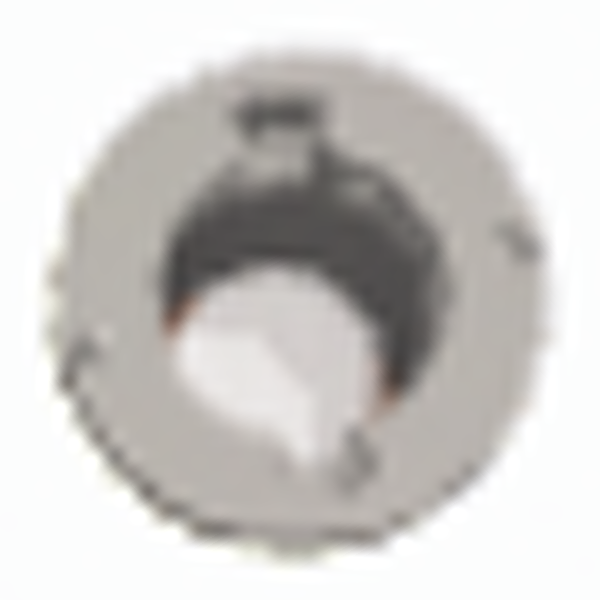

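```bash
python3 - <<'E'
from h import *
from station import ctrl,get_state
ctrl.movep([.464,.296,.20],q(241))
ctrl.movel([.464,.296,.109])
ctrl.close_gripper(80)
s=get_state();print(s["time"],s["width"],s["gripper_force"],s["tcp_pos"],s["contact_force"])
ctrl.movel([.464,.296,.29])
s=get_state();print(s["width"],s["tcp_pos"],s["contact_force"])
ctrl.movep([.496,-.0997,.32],q(188))
s=get_state();print(s["time"],s["qpos"],s["tcp_pos"],s["eef_rot"])
for c in("side","top"):
    im,d=vision.grab_frame(c);np.savez(c+"1.npz",im=im,d=d)
    px=proj(c,[.496,-.0997,.22])[0].astype(int);print(c,px)
    cv2.imwrite(f"pics/{c}1.png",cv2.resize(im[px[1]-60:px[1]+60,px[0]-50:px[0]+50],None,fx=4,fy=4,interpolation=2))
a=[cv2.imread(f"pics/{c}1.png") for c in("side","top")];cv2.imwrite("pics/held.png",np.hstack(a))
E
```

```text
3.7083 0.010362096998726361 79.38385963439941 [0.4639176  0.29606905 0.10910116] [-0.01945322  0.09607522  1.51658721]
0.010355777560087953 [0.46365986 0.2955932  0.28905053] [-0.45599578 -0.49555532 -4.31519302]
6.5417 [ 0.33728278  0.25769372 -0.253181    1.64816845  0.0663533   1.24431827
  1.78457629] [ 0.49639605 -0.09785591  0.31988012] [ 6.19229717e-05 -7.14218944e-02  9.97446061e-01  5.14863711e-04]
side [213 184]
top [282 195]
```

View pics/held.png

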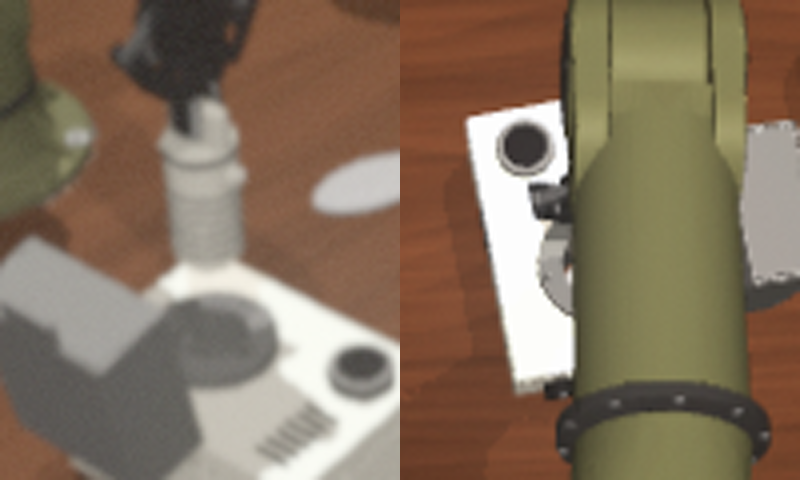

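```bash
python3 - <<'E'
from h import *
from station import get_state
from scipy.optimize import least_squares
s=get_state();print(s["time"],s["tcp_pos"],s["eef_rot"],s["contact_force"])
f=np.load("side1.npz");im,d=f["im"],f["d"];P=cloud("side",im,d)
t=s["tcp_pos"]
m=(d>0)&(np.hypot(P[...,0]-t[0],P[...,1]-t[1])<.045)&(P[...,2]>.222)&(P[...,2]<.285)
Q=P[m];v,u=np.nonzero(m)
r=least_squares(lambda p:np.hypot(Q[:,0]-p[0],Q[:,1]-p[1])-.026,t[:2],loss="soft_l1",f_scale=.002);print(m.sum(),r.x,np.abs(r.fun).mean())
# silhouette centre per row vs projected TCP axis
for z in(.23,.25,.27):
    c=proj("side",[*t[:2],z])[0];k=im[int(round(c[1]))].astype(int);lo=int(c[0])-20
    print(c.round(1),[int(x) for x in k[lo:lo+41].min(1)])
# collar: same, side camera, picture 1
o=ortho("side",im,.134,.5,-.1,.075,390);o0=ortho("side",np.load("side0.npz")["im"],.134,.5,-.1,.075,390)
cv2.circle(o,(195,195),130,(0,0,255),1);cv2.circle(o0,(195,195),130,(0,0,255),1)
cv2.imwrite("pics/o1.png",np.hstack([o,o0]))
E
```

```text
6.6417 [ 0.49636478 -0.09795529  0.31990288] [ 1.78988230e-05 -7.14341723e-02  9.97445256e-01  3.46883738e-04] [ 0.76967631 -0.84521138 -3.38050723]
312 [ 0.49799985 -0.09825969] 0.0013851127187335165
[214.  181.2] [68, 66, 65, 62, 63, 63, 61, 59, 61, 60, 65, 69, 91, 119, 131, 139, 146, 149, 152, 156, 158, 157, 152, 152, 149, 145, 140, 140, 133, 124, 103, 83, 72, 74, 74, 72, 73, 73, 73, 72, 74]
[213.5 175.8] [66, 65, 67, 66, 64, 63, 68, 66, 66, 62, 63, 79, 107, 129, 139, 148, 150, 150, 150, 150, 151, 152, 151, 150, 146, 143, 141, 137, 130, 116, 96, 81, 77, 72, 75, 74, 71, 74, 74, 71, 78]
[213.1 170.2] [62, 62, 59, 63, 62, 63, 63, 63, 64, 69, 73, 101, 131, 150, 159, 164, 167, 168, 167, 170, 168, 169, 169, 169, 164, 159, 156, 153, 145, 132, 108, 83, 69, 69, 70, 68, 68, 69, 72, 72, 72]
```

View pics/o1.png

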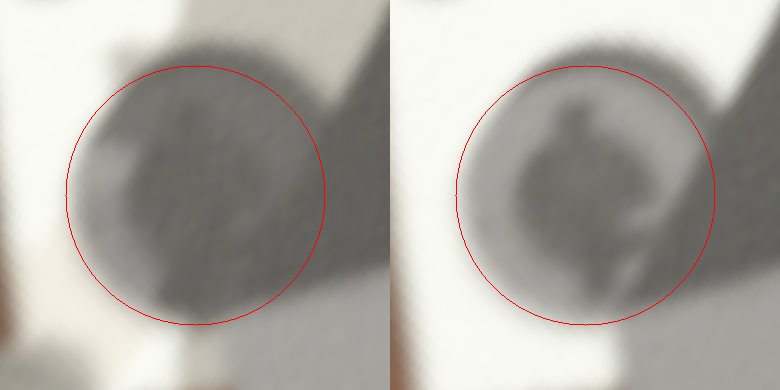

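```bash
cat >> h.py <<'E'
from station import ctrl,get_state
def st(l=""):
    s=get_state();print(l,round(s["time"],2),s["tcp_pos"].round(4),"F",s["contact_force"].round(1),"T",s["wrist_torque"].round(2),"w",round(s["width"],4));return s
E
python3 - <<'E'
from h import *
g=np.array([.4972,-.1004]);c=g.copy()
ctrl.movel([*c,.255]);
for k in range(2):
    ctrl.pause(.15);s=st("above");c=c+(g-s["tcp_pos"][:2]);ctrl.movel([*c,.255],max_speed=.05)
s0=st("ref")
for z in(.237,.222,.205,.19,.178,.170):
    ctrl.movel([*c,z],max_speed=.08);s=st(z)
    if np.linalg.norm(s["contact_force"]-s0["contact_force"])>8: print("stop");break
print(c)
E
```

```text
above 7.38 [ 0.498  -0.1003  0.2562] F [ 0.   0.5 -4. ] T [ 0.02 -0.07 -0.03] w 0.0105
above 7.78 [ 0.4965 -0.1005  0.2551] F [-0.5  0.7 -3.9] T [ 0.    0.01 -0.  ] w 0.0108
ref 8.03 [ 0.4972 -0.1003  0.255 ] F [ 0.5 -0.2 -3.4] T [ 0.01  0.01 -0.02] w 0.0103
0.237 8.4 [ 0.4969 -0.1003  0.2367] F [ 0.5  0.9 -3. ] T [-0.03 -0.    0.02] w 0.0106
0.222 8.73 [ 0.4972 -0.1004  0.222 ] F [ 0.1 -0.3 -4.4] T [ 0.05 -0.08 -0.04] w 0.0105
0.205 9.09 [ 0.4974 -0.1005  0.2051] F [ 0.6  0.  -3.8] T [-0.02  0.03  0.  ] w 0.0106
0.19 9.43 [ 0.4974 -0.1005  0.1901] F [-0.4  1.1 -4. ] T [ 0.18  0.23 -0.03] w 0.0104
0.178 9.72 [ 0.4974 -0.1005  0.1781] F [-0.   0.7 -4.3] T [ 0.23  0.37 -0.  ] w 0.0105
0.17 9.97 [ 0.4973 -0.1005  0.17  ] F [-0.3  1.1 -4.7] T [0.14 0.31 0.03] w 0.0106
[ 0.49717039 -0.10034894]
```

```bash
python3 - <<'E'
from h import *
c=[.49717,-.10035]
for z in(.163,.159,.156,.151,.146,.142,.138):
    ctrl.movel([*c,z],max_speed=.05);s=st(z)
    if np.linalg.norm(s["contact_force"][:2])>10 or s["contact_force"][2]>14: print("stop");break
E
```

```text
0.163 10.27 [ 0.4973 -0.1005  0.1628] F [-0.8  1.5 -3.7] T [0.12 0.21 0.03] w 0.0103
0.159 10.52 [ 0.4972 -0.1004  0.1588] F [-0.2  0.4 -4.3] T [ 0.06  0.17 -0.  ] w 0.0104
0.156 10.77 [ 0.4974 -0.1003  0.1563] F [-2.2  1.5  0.7] T [0.25 0.48 0.03] w 0.0104
0.151 11.02 [ 0.4974 -0.1003  0.1512] F [-2.   1.5  1.9] T [ 0.29  0.49 -0.01] w 0.0108
0.146 11.27 [ 0.4973 -0.1003  0.1462] F [-2.6  2.   3.9] T [0.32 0.53 0.01] w 0.0107
0.142 11.52 [ 0.4973 -0.1002  0.1423] F [-3.1  1.9  3.8] T [ 0.33  0.61 -0.02] w 0.0107
0.138 11.77 [ 0.4973 -0.1002  0.1383] F [-3.3  3.   6.2] T [ 0.38  0.65 -0.03] w 0.0106
```

```bash
python3 - <<'E'
from h import *
s=st();j0=np.array(s["qpos"])
for a in(10,25,45,65,78,84,87):
    j=j0.copy();j[6]-=np.radians(a);ctrl.set_joints(j);s=st(a);qq=s["eef_rot"];print(round(2*np.degrees(np.arctan2(qq[2],qq[1])),1))
    if abs(s["wrist_torque"][2])>1.2 or np.linalg.norm(s["contact_force"][:2])>15: print("stop");break
E
```

```text
11.77 [ 0.4973 -0.1002  0.1383] F [-3.3  3.   6.2] T [ 0.38  0.65 -0.03] w 0.0106
10 12.06 [ 0.4974 -0.0999  0.1388] F [-3.7  2.7  6.9] T [ 0.57  0.84 -0.07] w 0.0105
178.0
25 12.42 [ 0.4973 -0.0998  0.1388] F [-4.   2.6  7.1] T [ 0.79  0.98 -0.1 ] w 0.0104
163.0
45 12.84 [ 0.4973 -0.0996  0.1388] F [-3.3  2.5  7.2] T [ 0.86  0.97 -0.07] w 0.0105
143.0
65 13.27 [ 0.4973 -0.0996  0.1388] F [-3.9  3.1  7. ] T [ 0.9   0.98 -0.1 ] w 0.0104
123.0
78 13.6 [ 0.4973 -0.0997  0.1388] F [-4.6  3.   8. ] T [ 0.82  0.98 -0.12] w 0.0106
110.0
84 13.85 [ 0.4974 -0.0996  0.1389] F [-3.1  3.4  8.2] T [ 0.91  0.92 -0.09] w 0.0108
104.0
87 14.1 [ 0.4973 -0.0996  0.1388] F [-3.5  3.2  7.8] T [0.88 1.01 0.02] w 0.0106
101.0
```

```bash
python3 - <<'E'
from h import *
s=st();c=s["tcp_pos"][:2]
for z in(.142,.145,.147,.1485,.150):
    ctrl.movel([*c,z],max_speed=.03);s=st(z)
    if s["contact_force"][2]<-12: print("stop");break
E
```

```text
14.1 [ 0.4973 -0.0996  0.1388] F [-3.5  3.2  7.8] T [0.88 1.01 0.02] w 0.0106
0.142 14.38 [ 0.4974 -0.0994  0.1427] F [-3.5  1.   8.2] T [0.66 0.98 0.05] w 0.0107
0.145 14.62 [ 0.4974 -0.0995  0.1456] F [-2.6  2.7  7.8] T [0.6  1.   0.06] w 0.0106
0.147 14.88 [ 0.4974 -0.0995  0.1474] F [-3.2  2.7  7. ] T [0.68 0.94 0.04] w 0.0105
0.1485 15.12 [ 0.4972 -0.0994  0.1481] F [-0.4  1.9 -3.9] T [ 0.61  0.14 -0.01] w 0.0106
0.15 15.38 [ 0.4972 -0.0994  0.1482] F [  3.9   1.9 -22.2] T [ 0.47 -0.89  0.11] w 0.0106
stop
```

```bash
python3 - <<'E'
from h import *
from station import models
s=get_state();c=s["tcp_pos"][:2]
ctrl.movel([*c,.148],max_speed=.05);st();ctrl.ungrasp();st("open")
ctrl.movel([*c,.30],max_speed=.2)
ctrl.movep([.45,.12,.33],q(98));st()
for n in("top","side"):
    im,d=vision.grab_frame(n);np.savez(n+"2.npz",im=im,d=d);P=cloud(n,im,d)
    m=(d>0)&(np.hypot(P[...,0]-.497,P[...,1]+.1)<.035)&(P[...,2]>.165)&(P[...,2]<.185)
    Q=P[m];print(n,m.sum(),np.median(Q,0),np.percentile(Q[:,2],90),fit(Q))
    for r in models.masks_of(n,"hood_tab")[:2]:
        mm=r["mask"]&(d>0);H=P[mm];H=H[H[:,2]>.2];hi=H[H[:,2]>H[:,2].max()-.012]
        print(r["p"],r["point"],fit(H),H[:,2].max(),hi.mean(0),len(hi))
t=np.load("top2.npz")["im"];sd=np.load("side2.npz")["im"]
cv2.imwrite("pics/two2.png",np.hstack([cv2.resize(t[140:250,240:350],(400,400),interpolation=2),cv2.resize(sd[150:280,150:280],(400,400),interpolation=2)]))
E
```

```text
15.62 [ 0.4972 -0.0994  0.148 ] F [ 0.6  1.3 -5.3] T [ 0.49  0.05 -0.02] w 0.0103
open 16.33 [ 0.4972 -0.0995  0.148 ] F [-0.8 -0.2 -0.5] T [ 0.02  0.01 -0.07] w 0.0856
 18.15 [0.4504 0.1185 0.3293] F [-0.4 -0.4  0.3] T [-0.05 -0.02  0.02] w 0.0856
top 56 [ 0.49759582 -0.10244459  0.17420657] 0.17970185654609835 (array([ 497.8, -102.5]), array([12.5, 48.4]), 9.2)
0.69 [318.3, 191.4] (array([ 515.1, -233.7]), array([128.3,  78.5]), 9.2) 0.27797012234954555 [ 0.5206376  -0.24465751  0.27018574] 59
side 64 [ 0.50232492 -0.10389867  0.17158621] 0.17370496302741026 (array([ 499.7, -103.5]), array([15.5, 53.2]), 9.9)
0.88 [184.2, 216.3] (array([ 518.3, -237.2]), array([135.6,  74. ]), 11.7) 0.27376597837054567 [ 0.52135455 -0.26104735  0.2673951 ] 58
```

View pics/two2.png

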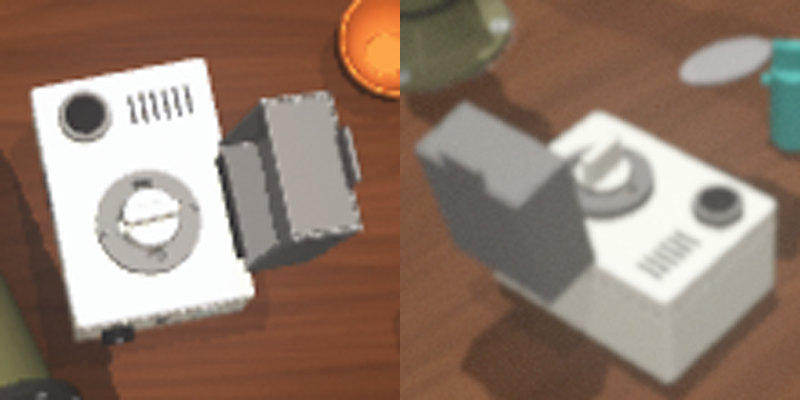

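```bash
python3 - <<'E'
from h import *
O=np.array([.4972,-.1003]);h=np.array([-np.sin(np.radians(8)),np.cos(np.radians(8))]);w=lambda hy,z:[*(O+hy*h),z]
ctrl.close_gripper(30)
ctrl.movep(w(-.08,.38),q(98));ctrl.movep(w(-.215,.36),q(98));ctrl.movel(w(-.215,.256),max_speed=.2);st("behind")
for th in np.arange(1.75,.69,-.1):
    c,s=np.cos(th),np.sin(th);r=.066+.011
    ctrl.movel(w(-.08+.15*c-r*s,.121+.15*s+r*c),max_speed=.1);S=st(round(th,2))
    if np.linalg.norm(S["contact_force"])>25: print("stop");break
im,d=vision.grab_frame("side");cv2.imwrite("pics/hood.png",cv2.resize(im[110:290,110:330],None,fx=3,fy=3))
E
```

```text
behind 21.57 [ 0.528  -0.3124  0.2575] F [-0.2  0.1 -0. ] T [-0.03 -0.03 -0.04] w 0.0
1.75 22.05 [ 0.5229 -0.281   0.2557] F [-0.   0.5 -0.5] T [-0.09 -0.11 -0.04] w -0.0001
1.65 22.37 [ 0.5211 -0.2669  0.2652] F [ 0.8 -1.1  0.6] T [-0.15 -0.09  0.06] w 0.0
1.55 22.68 [ 0.5189 -0.252   0.273 ] F [ 0.7 -0.7  0.8] T [-0.15 -0.13  0.03] w -0.0
1.45 23.0 [ 0.5166 -0.2367  0.2795] F [ 0.9 -0.8  0. ] T [-0.13 -0.05  0.01] w -0.0
1.35 23.32 [ 0.5144 -0.2208  0.2844] F [ 0.8  0.2 -0.5] T [-0.09 -0.07  0.04] w -0.0003
1.25 23.63 [ 0.512  -0.2044  0.2878] F [-0.6  0.1  0. ] T [-0.08 -0.05 -0.02] w 0.0003
1.15 23.95 [ 0.5096 -0.1879  0.2895] F [-0.4 -0.   0.6] T [-0.07 -0.02  0.01] w 0.0001
1.05 24.27 [ 0.5072 -0.1713  0.2895] F [ 0.5 -0.1 -0. ] T [-0.01  0.01  0.01] w -0.0001
0.95 24.58 [ 0.5049 -0.1548  0.2878] F [-0.9  0.1  0.1] T [ 0.   -0.01  0.01] w 0.0
0.85 24.9 [ 0.5026 -0.1386  0.2845] F [-0.  -1.   0.1] T [-0.04  0.01  0.02] w -0.0003
0.75 25.22 [ 0.5004 -0.1227  0.2796] F [-0.5 -0.5  0.1] T [ 0.05  0.   -0.03] w -0.0003
```

View pics/hood.png

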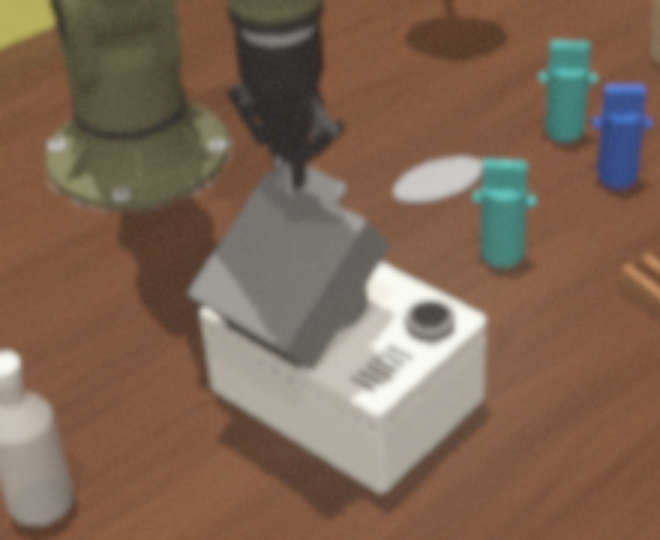

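```bash
python3 - <<'E'
from h import *
from station import models
ctrl.movel([.5004,-.1227,.36],max_speed=.2)
ctrl.movep([.42,.12,.38],q(98));ctrl.pause(2);st()
for n in("side","top"):
    im,d=vision.grab_frame(n);P=cloud(n,im,d)
    yaw=np.radians(8);l=(P[...,:2]-[.4972,-.1003])@np.array([[np.cos(yaw),-np.sin(yaw)],[np.sin(yaw),np.cos(yaw)]])
    m=(d>0)&(abs(l[...,0])<.055)&(l[...,1]>-.07)&(l[...,1]<.055)&(P[...,2]>.1)
    A=np.c_[l[m],np.ones(m.sum())];k=np.linalg.lstsq(A,P[...,2][m],rcond=None)[0];print(n,m.sum(),"slope x,y,height",k.round(4))
    cv2.imwrite(f"pics/end_{n}.png",cv2.resize(im[110:290,110:330],None,fx=3,fy=3))
E
```

```text
28.82 [0.42 0.12 0.38] F [ 0.9  0.3 -0.1] T [-0.02 -0.02 -0.06] w 0.0
side 1020 slope x,y,height [ 0.0036 -0.001   0.1843]
top 1227 slope x,y,height [ 0.0007 -0.0022  0.1873]
```

View pics/end_side.png

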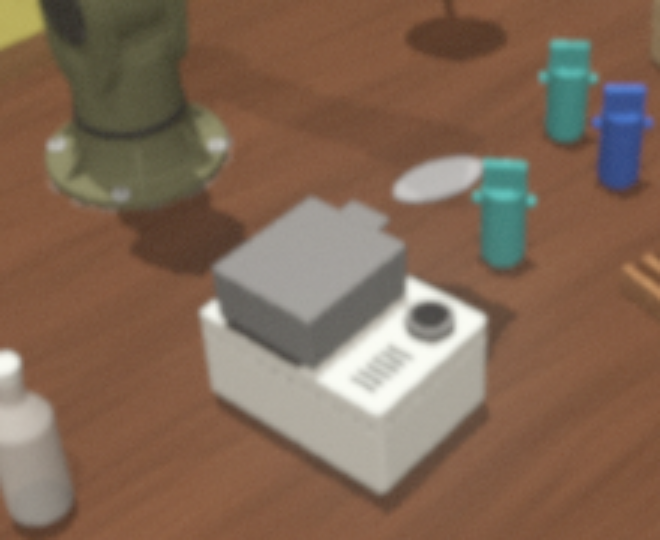

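The hood is shut and level (slope about 0.002 rad, height 0.187 m), and the arm is clear of everything.

```bash
python3 -c "
from station import ticket;print(ticket.close_job())"
```

```text
the job is handed in; nothing more can be done
None
```

The filter is locked in the socket and let go of, the hood is shut, nothing else on the bench was touched, and the job is handed in; the judge's result was not shown.

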